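# Oil the hinge, free both bolts and hold the collet pen's sprung gate wide

### The arm

A 6-joint arm with a two-finger parallel gripper is mounted at the origin on a cart in front of the work surface, level with it; the furniture and walls round the work are solid. World frame = base frame: x ahead of the robot, y to its left, z up, the work surface at z = 0. Lengths are in mm, angles in rad, forces in N, time in s.
With the tool pointing down it reaches from about 275 to 1000 mm from the base axis. Payload 8.4 kg.
Tool frame: the origin (TCP) lies on the centre line of the jaws, within the pads' length; the fingertips stand 17 mm ahead of it and the grasp point (between the pads) lies 2 mm behind it (r.tcp_to_tips is the z of the fingertips in the tool frame, in mm); z points along the fingers, y is the direction in which the jaws open and shut (so a half turn about z gives the same grasp; the last joint's range is limited). The gripper opens to 85 mm and grips with 20 to 120 N. Pads are 22 mm wide; open, the fingers measure 114 mm over their backs; the gripper's body (76 mm by 85 mm) begins 54 mm behind the grasp point. The pads swing forward as they close: fully open they stand 13 mm farther back than shut.
Start: joints at [1.261, 0.353, 1.633, -0, 1.155, -0.002], TCP at [189.35, 595.63, 248.281] pointing down, gripper open.
Joint ranges: [-2.63, 2.63], [-0.92, 2.1], [0.06, 2.66], [-1.3, 4.44], [0, 2.69], [-3.02, 3.02]. Speed limits (rad/s): [2.22, 2.22, 2.79, 3.14, 3.14, 3.14].

### API

Orientations are given as [roll, pitch, yaw] about the fixed x, y, z axes, in that order (R = Rz(yaw) Ry(pitch) Rx(roll)).
In Python, from rig import r, cams, job gives the robot as it stands.
- The arm moves only by the tool drive_tool, never from a script. Its argument "deltas" is a list of rows, each a list of 4 numbers: the shift along the tool's x, y, z in cm, then the turn about the tool's z in rad. In form: [[x, y, z, roll], ...]. A call has 1 to 12 rows; each row shifts and turns the commanded pose from where the row before left it, along the tool's axes as they then stand; what a row does not reach is not made up. A row lasts 1/12 s, in which the tool goes at most 41.7 mm and 7.16 degrees, less where a joint would pass 70% of its speed; a pose out of reach is approached as far as the arm can. A call with a gripper value outside its range is refused whole. "jaw" is the closure, from 0 (fully open) to 1 (shut), set as the call begins (left out, the last holds). The fingers move at their own pace and stop on an object; "force" is the grip in N (left out, the last holds). Time passes only in rows, so rows that do not move let the fingers close. It gives the time, the measured TCP pose, the force and the opening at its end, in the units of the state.
- r.sense(): the state, without advancing time (a new reading comes with each control period).
- cams.grab_frame(name): name is "side" or "top"; returns (picture, depth): 384x512x3 uint8, red, green, blue; 384x512 float32, mm along the optical axis (not along the pixel's ray), 0 where there is no reading.
- cams.camera_params(name): a dict with "fx", "fy", "cx", "cy" (pixels), "R" (3x3) and "t" (3): a world point X has camera coordinates R X + t. Camera axes: x right, y down, z forward; pixel columns grow to the right and rows downward; lengths in mm; the calibration is good to about 2 mm. A picture is of the moment at which its call begins. camera_params takes no time and is no camera call.
- job.sign_off(): hands the job in, once; it reports no verdict.
The state is a dict: "clock": time; "qpos": joint angles; "qvel": joint speeds; "joint_efforts": joint torques, N m; "eef_pos": TCP position; "tcp_rot": TCP orientation; "contact_force": force on the tool from outside, world axes, zero at the start; "wrist_torque": the same for the moment, N m; "opening": opening from 0.0 (shut) to 1.0 (fully open).
Only numpy, scipy, OpenCV 4.12 (cv2) and the standard library are available. Lean on these libraries where they do the work, as an engineer would, in place of code of your own. Each camera call takes 0.05 s, during which the arm holds its last target. There are 200 camera calls.

### The job

Oil the gate's hinge by pushing the oiler's black cap all the way down and letting it come up again. Then draw the bolt on the fixed beam by squeezing its two ears fully together (it stays drawn), and only after that squeeze the two ears on the gate fully together and swing the gate out towards the front edge of the bench, past its click, to at least 70 degrees open. A spring pulls the gate shut, so finish while still holding it wide open in the gripper; leave the two stored collets and the loose T-bolt where they are.

Things in the scene. Friction and masses are not known exactly. Their poses are not given: they have to be found in the camera images.
- pen: Fixed collet pen: dark 12 mm base plate with low bar walls (85 mm high) on the bench. Origin on the bench in the plane of the shut gate; -x is the front (the gate swings out to it), +y runs along the shut gate from latch beam to hinge, z up. Plate: x -60..115, y -172..103 mm. Along x = 0 from +y to -y: hinge, gate, fixed latch beam; the oiler stands inside the pen.
- pen_hinge (a point): Vertical hinge axis of the gate, at pen x 0, y +85 mm, at the height of the rail tops (98 mm above the bench); the pin rises to 111 mm. Axes as the pen's.
- gate (a joint): Gate angle, rad: 0 shut, grows as the free end swings to the front (clockwise from above, about pen_hinge), stop at 1.40. Gate: 150 mm from hinge axis to free end, 18 thick, 22 to 98 mm above the bench. A spring shuts it (0.13 N m shut, 0.27 N m at 1.25 rad: 3 N at the ears); a ball detent between 0.35 and 0.85 rad adds about 0.3 N m. Both bolts lock it.
- beam_ears (a point): Fixed point midway between the fixed beam's two square ears as squeezed, halfway up; pen y -120 mm, 116 mm above the bench, pen's axes. Ears: upright plates 24 wide (pen x), 8 thick (y), from 98 to 134 mm above the bench. Outer faces at pen y -140 (this ear is fixed) and -88 (slides to -100 when squeezed): 52 mm over both, squeezed 40.
- beam_catch (a joint): Slide of the beam's movable ear and its bolt, m: 0 bolted, 0.012 fully squeezed (towards pen -y). Friction of 4 N; no spring, it stays where it is pushed.
- gate_ears (a point): Point on the gate midway between its two round-topped ears as squeezed, halfway up: 94 mm from hinge axis, 116 mm above the bench; turns with the gate (pen's axes when shut). Ears: plates 24 wide across the gate, 8 thick along it, 98 to 134 mm above the bench. Outer faces 74 mm (fixed ear) and 126 mm (slides to 114) from the axis: 52 mm over both, squeezed 40.
- gate_catch (a joint): Slide of the gate's movable ear and its bolt, m: 0 bolted, 0.012 fully squeezed (towards the hinge). Sprung back to 0: 6 N at the start, 11 N when squeezed; the bolt clears its keeper at about 0.010, so it must stay squeezed as the gate leaves the shut position.
- cap_top (a point): Centre of the top of the oiler's sprung black cap, 32 mm diameter, 116 mm above the bench when up, at pen x 66, y 54 mm. The oiler is an aluminium bottle 48 mm in diameter fixed to the base plate in the pen's corner by the hinge, its thin spout leading to the hinge pin (spout top 118 mm above the bench at the pin).
- oiler_cap (a joint): Cap travel, m: 0 up, 0.008 fully down. Spring: 3 N to start, 7 N fully down.
- collet_a_mid (a point): Centre of a loose slotted collet stored in the pen next to the oiler, 33 mm diameter, 46 mm high. Leave alone.
- collet_b_mid (a point): Centre of the second loose collet of the same kind, stored nearer the latch beam's end of the pen. Leave alone.
- t_bolt_mid (a point): Centre of the loose T-bolt lying on the bench just in front of the pen's beam, 140 x 45 x 45 mm. Leave alone.

How it is judged:
By the outcome, as a careful person would: the job done as asked, in the order asked, and still so for the second after the job is handed in, while the arm keeps its last pose, push and grip.
It also fails if it takes over 56 s, if anything falls off the work surface, if the arm or the gripper's body presses on something with over 40 N, if the wrist force passes 120 N, or if a joint passes its speed limit or range.

## Working session

There is one attempt and no reset: what is moved stays moved. The work goes in short steps, Python scripts to look and compute and a tool call to move; the robot and the scene stay as the last step left them, time stands still between calls to the robot, and variables do not carry over. Pictures are saved under pics/ and viewed, about 8 in all and at most 12, crops included, and the job is handed in when it is done.

Besides the shell and the picture viewer there is one more tool, called after ">>>" as name(argument=value, ...) on one line, values as JSON. drive_tool: Moves the arm, as the interface text tells. Its arguments: {"type":"object","properties":{"deltas":{"type":"array"},"jaw":{"type":"number"},"force":{"type":"number"}},"required":["deltas"]}

```bash
ls; mkdir -p pics
python3 - <<'E'
from rig import r,cams,job
import cv2,numpy as np
for n in("top","side"):
    p,d=cams.grab_frame(n); cv2.imwrite(f"pics/{n}0.png",p[:,:,::-1]); np.savez(f"{n}0.npz",p=p,d=d)
    c=cams.camera_params(n); print(n,c["fx"],c["cx"],c["cy"],np.round(c["R"],3).tolist(),np.round(c["t"],1).tolist())
print(r.sense(), r.tcp_to_tips)
E
```

```text
pics
top 474.099543613878 259.12672470670867 190.79225354700063 [[0.084, -0.996, 0.007], [-0.976, -0.083, -0.201], [0.2, 0.01, -0.98]] [-303.5, 449.2, 837.7]
side 431.13104745646825 250.7004075727068 199.58389855463207 [[-0.846, -0.533, -0.007], [-0.295, 0.479, -0.827], [0.445, -0.697, -0.562]] [273.2, 336.8, 527.8]
{'clock': 0.1, 'qpos': array([ 1.26057604e+00,  3.53562154e-01,  1.63405534e+00, -1.25647161e-06,
        1.15523725e+00, -2.42587378e-03]), 'qvel': array([-0.00074984, -0.00174797, -0.00246084, -0.00016253,  0.0004805 ,
        0.0011886 ]), 'joint_efforts': array([ 5.06560209e-04, -6.06349111e+01, -3.42820644e+01,  1.56578249e-04,
        3.94456292e-03,  2.54639428e-05]), 'eef_pos': array([189.23746415, 595.22729435, 247.64910217]), 'tcp_rot': array([-3.14033057e+00, -1.91276849e-06,  2.83379875e+00]), 'contact_force': array([-0.61561979,  0.05670761, -0.250617  ]), 'wrist_torque': array([-0.03405533,  0.00268914, -0.02822365]), 'opening': 1.0032435510296602} 17.0
```

View pics/top0.png

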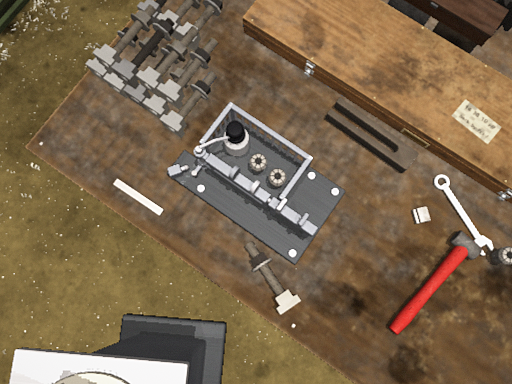

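View pics/side0.png

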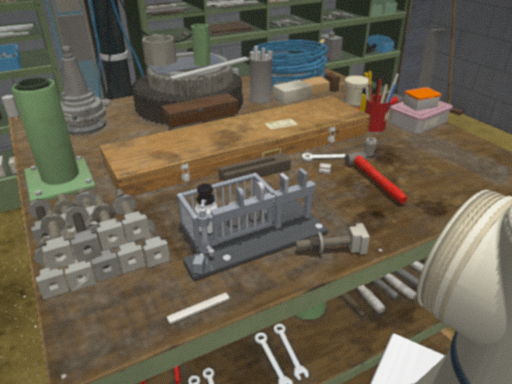

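The top view shows the cap at (236,130), the hinge near (200,151), the gate and beam running to (312,228), and the T-bolt at (272,278). The side view agrees with this layout.

```bash
cat > h.py <<'E'
import numpy as np,cv2
from rig import r,cams,job
def world(n,d):
    c=cams.camera_params(n); v,u=np.mgrid[:384,:512]
    X=np.stack([(u-c["cx"])/c["fx"]*d,(v-c["cy"])/c["fy"]*d,d],-1)-np.array(c["t"])
    W=X@np.array(c["R"]); W[d==0]=np.nan; return W
E
python3 - <<'E'
from h import *
z=np.load("top0.npz");W=world("top",z["d"]);p=z["p"]
roi=np.zeros((384,512),bool);roi[95:265,160:350]=1
for lo,hi in((108,122),(124,142)):
    m=(roi&(W[...,2]>lo)&(W[...,2]<hi)).astype(np.uint8)
    n,l,s,c=cv2.connectedComponentsWithStats(m,connectivity=8)
    for i in range(1,n):
        if s[i,4]>4: print(lo,s[i,4],c[i].round(1),np.median(W[l==i],0).round(1),np.mean(W[l==i],0).round(1))
b=(roi&(p.max(-1)<45)&(W[...,2]>105)); print("cap",b.sum(),W[b].mean(0))
# plate top corners
m=(roi&(W[...,2]>4)&(W[...,2]<160)); pts=W[m][:,:2].astype(np.float32)
print("rect",cv2.minAreaRect(pts))
a=cv2.resize(p[95:265,160:350],None,fx=4,fy=4,interpolation=cv2.INTER_CUBIC);cv2.imwrite("pics/crop.png",a[:,:,::-1])
E
```

```text
108 242 [234.9 129. ] [ 566.1 -213.4  115. ] [ 566.5 -213.4  114.7]
108 84 [204.  145.1] [ 532.1 -160.7  112.1] [ 533.  -162.   112.8]
108 24 [234.8 174.9] [ 482.4 -221.6  113.9] [ 483.6 -221.   114.9]
108 17 [255.6 189.1] [ 461.1 -259.9  115.1] [ 461.7 -259.1  114.8]
108 8 [277.5 210.5] [ 427.2 -299.5  115.6] [ 427.6 -299.4  115.6]
108 8 [298.8 225.6] [ 404.6 -337.   113.1] [ 405.  -337.3  114.2]
124 70 [233.8 171.1] [ 485.6 -219.9  131.7] [ 486.2 -219.8  131.1]
124 70 [254.8 185.7] [ 463.7 -257.6  131.5] [ 464.  -257.5  131. ]
124 75 [281.5 203.8] [ 436.3 -304.7  133.8] [ 436.6 -304.7  133.3]
124 70 [303.2 219. ] [ 413.8 -342.2  133.7] [ 414.1 -342.4  133.4]
cap 178 [ 567.21322681 -213.0172002   114.27646952]
rect ((507.1315002441406, -257.42694091796875), (339.0569763183594, 382.82696533203125), 6.017746448516846)
```

View pics/crop.png

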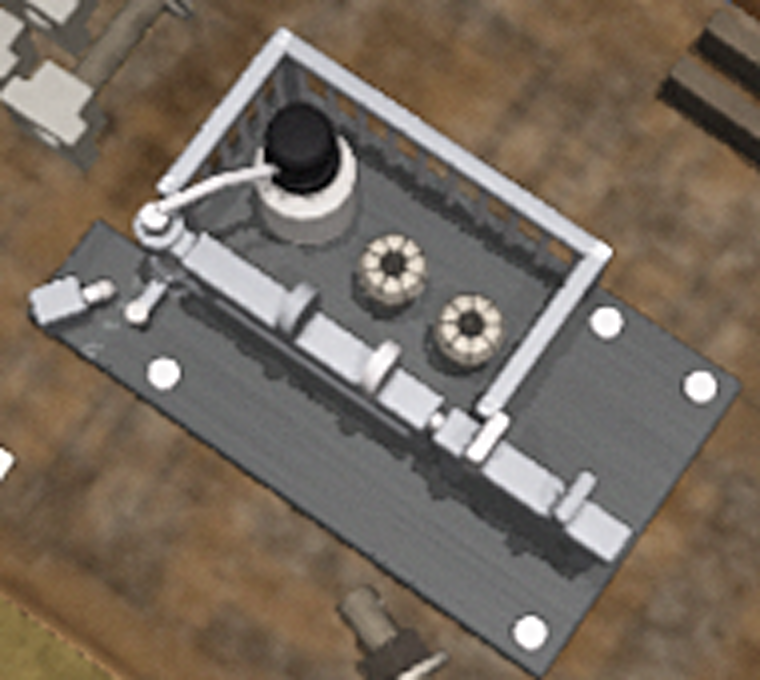

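>>> drive_tool(deltas=[[-2.52, -2.73, 0, 0], [-2.52, -2.73, 0, 0], [-2.52, -2.73, 0, 0], [-2.52, -2.73, 0, 0], [-2.52, -2.73, 0, 0], [-2.52, -2.73, 0, 0], [-2.52, -2.73, 0, 0], [-2.52, -2.73, 0, 0], [-2.52, -2.73, 0, 0], [-2.52, -2.73, 0, 0], [-2.52, -2.73, 0, 0], [-2.52, -2.73, 0, 0]], jaw=1, force=30)

```text
clock: 1.1
eef_pos: [378.5, 190.0, 248.3]
tcp_rot: [3.142, 0.0, 2.834]
contact_force: [1.4, -0.3, -0.0]
opening: 0.004
```

```bash
cat >> h.py <<'E'
A=1.0382 # world angle of pen +y: atan2(.862,.506)
YV=np.array([np.cos(A),np.sin(A)]);XV=np.array([YV[1],-YV[0]]);O=np.array([482.5,-225.5])
def pen(x,y): return O+x*XV+y*YV
def go(xy,z,yaw=2.611):
    s=r.sense();R=cv2.Rodrigues
    y=s["tcp_rot"][2];p=s["eef_pos"];c,sn=np.cos(y),np.sin(y)
    d=np.array([*xy,z])-p
    print("t",round(s["clock"],2),"p",p.round(1),"rot",s["tcp_rot"].round(3),"F",s["contact_force"].round(1),"op",round(s["opening"],3),"q",s["qpos"].round(2))
    print("tool cm",np.round([(c*d[0]+sn*d[1])/10,(sn*d[0]-c*d[1])/10,-d[2]/10],2),"turn",round((y-yaw+np.pi)%(2*np.pi)-np.pi,3))
E
python3 -c "
from h import *
go(pen(66,54),150)"
```

```text
t 1.1 p [378.5 190.  248.3] rot [3.142 0.    2.834] F [ 1.4 -0.3 -0. ] op 0.004 q [ 0.46  0.03  2.04 -0.    1.07 -0.8 ]
tool cm [-30.13 -32.66   9.83] turn 0.223
```

>>> drive_tool(deltas=[[-2.51, -2.72, 0, 0], [-2.51, -2.72, 0, 0], [-2.51, -2.72, 0, 0], [-2.51, -2.72, 0, 0], [-2.51, -2.72, 0, 0], [-2.51, -2.72, 0, 0], [-2.51, -2.72, 0, 0], [-2.51, -2.72, 0, 0], [-2.51, -2.72, 0, 0], [-2.51, -2.72, 0, 0], [-2.51, -2.72, 0, 0], [-2.51, -2.72, 0, 0]])

```text
clock: 2.1
eef_pos: [566.7, -212.3, 247.9]
tcp_rot: [3.141, -0.001, 2.834]
contact_force: [0.8, 0.5, 0.8]
opening: -0.003
```

>>> drive_tool(deltas=[[0, 0, 1, 0.11], [0, 0, 2, 0.11], [0, 0, 2, 0], [0, 0, 2, 0], [0, 0, 2, 0], [0, 0, 0.8, 0]])

```text
clock: 2.6
eef_pos: [564.8, -210.0, 147.3]
tcp_rot: [-3.141, -0.004, 2.614]
contact_force: [-0.0, 0.6, -0.5]
opening: -0.001
```

Run:
```python
from h import *
go(pen(66,54),140)
p,d=cams.grab_frame("side");cv2.imwrite("pics/s1.png",cv2.resize(p[130:300,130:360],None,fx=3,fy=3)[:,:,::-1])
```

```text
t 2.6 p [ 564.8 -210.   147.3] rot [-3.141 -0.004  2.614] F [-0.   0.6 -0.5] op -0.001 q [-0.36  0.43  1.77 -0.    0.95 -1.4 ]
tool cm [-0.3  -0.12  0.73] turn 0.003
```

View pics/s1.png

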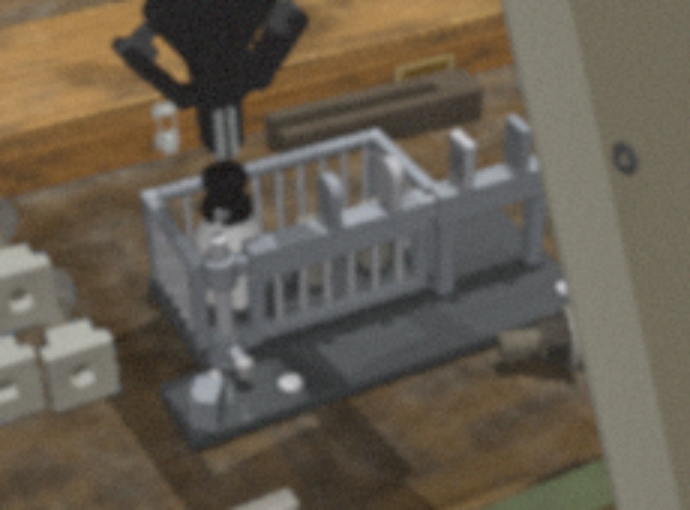

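The closed fingertips (223,150 in the crop) stand right above the cap (225,170). Next I press down gently.

>>> drive_tool(deltas=[[-0.3, -0.1, 0.6, 0], [0, 0, 0.6, 0], [0, 0, 0.3, 0], [0, 0, 0.3, 0], [0, 0, 0, 0]])

```text
clock: 3.07
eef_pos: [568.9, -213.0, 132.6]
tcp_rot: [3.141, 0.001, 2.614]
contact_force: [-0.2, 0.0, 2.5]
opening: -0.003
```

>>> drive_tool(deltas=[[0, 0, 0.2, 0], [0, 0, 0.1, 0], [0, 0, 0, 0], [0, 0, 0, 0]])

```text
clock: 3.4
eef_pos: [569.0, -213.0, 129.8]
tcp_rot: [3.141, 0.001, 2.614]
contact_force: [0.5, -0.5, 3.3]
opening: -0.004
```

>>> drive_tool(deltas=[[0, 0, 0.1, 0], [0, 0, 0, 0], [0, 0, 0, 0]])

```text
clock: 3.65
eef_pos: [568.9, -213.0, 128.5]
tcp_rot: [3.141, 0.001, 2.614]
contact_force: [2.0, -1.0, 4.8]
opening: -0.002
```

>>> drive_tool(deltas=[[0, 0, 0.2, 0], [0, 0, 0.2, 0], [0, 0, 0, 0], [0, 0, 0, 0]])

```text
clock: 3.98
eef_pos: [569.0, -213.0, 124.8]
tcp_rot: [3.141, 0.001, 2.614]
contact_force: [0.5, -0.7, 7.2]
opening: -0.001
```

>>> drive_tool(deltas=[[0, 0, 0.15, 0], [0, 0, 0, 0], [0, 0, 0, 0]])

```text
clock: 4.23
eef_pos: [569.2, -213.1, 124.5]
tcp_rot: [3.141, 0.002, 2.614]
contact_force: [-2.5, 1.4, 18.0]
opening: -0.001
```

The force jumped to 18 N at z 124.5, so the cap is on its stop. I'll lift off and go to the beam ears.

>>> drive_tool(deltas=[[0, 0, -0.3, 0], [0, 0, -0.6, 0], [0, 0, -1, 0], [0, 0, -2, 0], [0, 0, -2, 0], [0, 0, -2, 0], [0, 0, -1.5, 0], [0, 0, 0, 0]], jaw=0)

```text
clock: 4.9
eef_pos: [569.7, -213.4, 220.1]
tcp_rot: [3.141, 0.004, 2.614]
contact_force: [0.7, 0.4, -0.2]
opening: 0.999
```

Run:
```python
from h import *
go(pen(0,-120),120)
p,d=cams.grab_frame("side")
W=world("side",d);c=pen(66,54);m=(np.hypot(W[...,0]-c[0],W[...,1]-c[1])<14)&(W[...,2]>90)&(W[...,2]<140)
print("cap top z",np.percentile(W[m][:,2],[80,90,95,99]))
```

```text
t 4.9 p [ 569.7 -213.4  220.1] rot [3.141 0.004 2.614] F [ 0.7  0.4 -0.2] op 0.999 q [-0.36  0.35  1.7  -0.    1.08 -1.4 ]
tool cm [  6.98 -17.44  10.01] turn 0.003
cap top z [115.04326751 115.45499274 115.80587205 116.39895057]
```

>>> drive_tool(deltas=[[1.16, -2.9, 0, 0], [1.16, -2.9, 0, 0], [1.16, -2.9, 0, 0], [1.16, -2.9, 0, 0], [1.16, -2.9, 0, 0], [1.16, -2.9, 0, 0], [0, 0, 2, 0], [0, 0, 2, 0], [0, 0, 1.5, 0], [0, 0, 0, 0]])

```text
clock: 5.78
eef_pos: [418.2, -326.6, 157.9]
tcp_rot: [3.141, -0.007, 2.613]
contact_force: [-0.3, 0.5, -0.3]
opening: 1.001
```

Run:
```python
from h import *
go(pen(0,-120),117)
p,d=cams.grab_frame("side");cv2.imwrite("pics/s2.png",cv2.resize(p[130:300,160:390],None,fx=3,fy=3)[:,:,::-1])
p,d=cams.grab_frame("top");cv2.imwrite("pics/t2.png",cv2.resize(p[120:270,210:360],None,fx=4,fy=4)[:,:,::-1])
```

```text
t 5.78 p [ 418.2 -326.6  157.9] rot [ 3.141 -0.007  2.613] F [-0.3  0.5 -0.3] op 1.001 q [-0.67  0.32  1.91 -0.    0.92 -1.71]
tool cm [-0.41 -0.03  4.09] turn 0.002
```

View pics/s2.png

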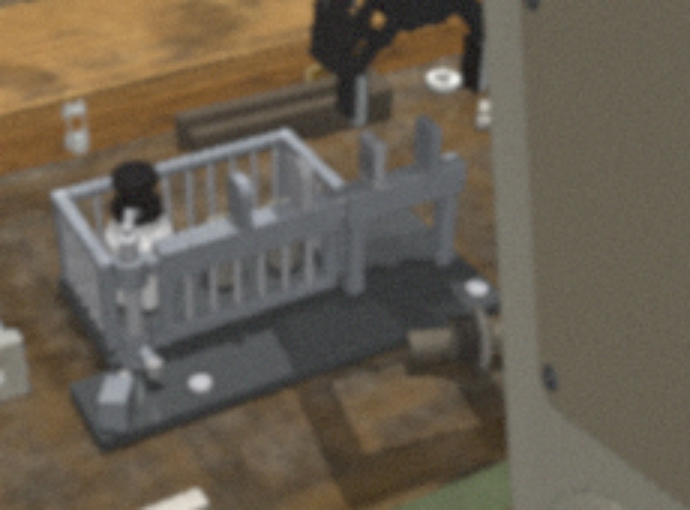

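The side crop shows the near finger (355,100) just outside the movable ear (372,155) and the other finger beyond the fixed ear. Both straddle the pair, so I'll descend.

>>> drive_tool(deltas=[[0, 0, 1.5, 0], [0, 0, 1.5, 0], [0, 0, 1, 0], [0, 0, 0, 0], [0, 0, 0, 0]])

```text
clock: 6.3
eef_pos: [420.8, -328.0, 122.0]
tcp_rot: [3.142, -0.001, 2.614]
contact_force: [0.2, -0.2, -0.1]
opening: 0.997
```

```bash
python3 -c "
from h import *
go(pen(0,-120),117)"
```

```text
t 6.3 p [ 420.8 -328.   122. ] rot [ 3.142e+00 -1.000e-03  2.614e+00] F [ 0.2 -0.2 -0.1] op 0.997 q [-0.66  0.37  1.93 -0.    0.83 -1.71]
tool cm [-0.1  -0.04  0.5 ] turn 0.003
```

>>> drive_tool(deltas=[[-0.1, 0, 0.3, 0], [0, 0, 0, 0]])

```text
clock: 6.47
eef_pos: [422.2, -329.0, 119.3]
tcp_rot: [-3.141, 0.001, 2.614]
contact_force: [-0.2, 0.2, 0.9]
opening: 0.999
```

>>> drive_tool(deltas=[[0, 0, 0, 0], [0, 0, 0, 0], [0, 0, 0, 0], [0, 0, 0, 0], [0, 0, 0, 0], [0, 0, 0, 0], [0, 0, 0, 0], [0, 0, 0, 0]], jaw=1, force=30)

```text
clock: 7.13
eef_pos: [421.8, -329.0, 119.4]
tcp_rot: [-3.141, 0.001, 2.614]
contact_force: [-0.1, 1.1, 5.9]
opening: 0.46
```

>>> drive_tool(deltas=[[0, 0, 0, 0], [0, 0, 0, 0], [0, 0, 0, 0], [0, 0, 0, 0]])

```text
clock: 7.47
eef_pos: [421.8, -328.9, 119.4]
tcp_rot: [-3.141, 0.001, 2.614]
contact_force: [0.4, 1.5, 4.7]
opening: 0.458
```

>>> drive_tool(deltas=[[0, 0, 0, 0], [0, 0, 0, 0], [0, 0, 0, 0], [0, 0, 0, 0], [0, 0, 0, 0], [0, 0, 0, 0]], jaw=0)

```text
clock: 7.97
eef_pos: [421.6, -328.7, 118.7]
tcp_rot: [-3.142, -0.0, 2.614]
contact_force: [0.3, 0.2, 0.1]
opening: 1.001
```

>>> drive_tool(deltas=[[0, 0, -2, 0], [0, 0, -2, 0], [0, 0, -1.5, 0], [0, 3.7, 0, 0], [0, 3.7, 0, 0], [0, 3.7, 0, 0], [0, 0, 0, 0], [0, 0, 0, 0], [0, 0, 0, 0]])

```text
clock: 8.72
eef_pos: [477.4, -232.7, 173.7]
tcp_rot: [-3.141, -0.0, 2.615]
contact_force: [-0.1, -0.5, -1.1]
opening: 0.998
```

Run:
```python
from h import *
go(pen(0,-9),119)
p,d=cams.grab_frame("side");W=world("side",d)
k=(W[...,:2]-O);px=k@XV;py=k@YV
cv2.imwrite("pics/s3.png",cv2.resize(p[130:300,160:390],None,fx=3,fy=3)[:,:,::-1])
m=(W[...,2]>108)&(W[...,2]<136)&(abs(px)<16)
h,e=np.histogram(py[m],bins=np.arange(-150,40,4))
print([(int(a),int(b)) for a,b in zip(e,h) if b>3])
```

```text
t 8.72 p [ 477.4 -232.7  173.7] rot [-3.141 -0.     2.615] F [-0.1 -0.5 -1.1] op 0.998 q [-0.46  0.3   1.9  -0.    0.94 -1.5 ]
tool cm [-0.07 -0.02  5.47] turn 0.004
[(-142, 9), (-138, 30), (-134, 81), (-110, 9), (-106, 31), (-102, 78), (-42, 16), (-38, 36), (-34, 47), (2, 22), (6, 35), (10, 47)]
```

View pics/s3.png

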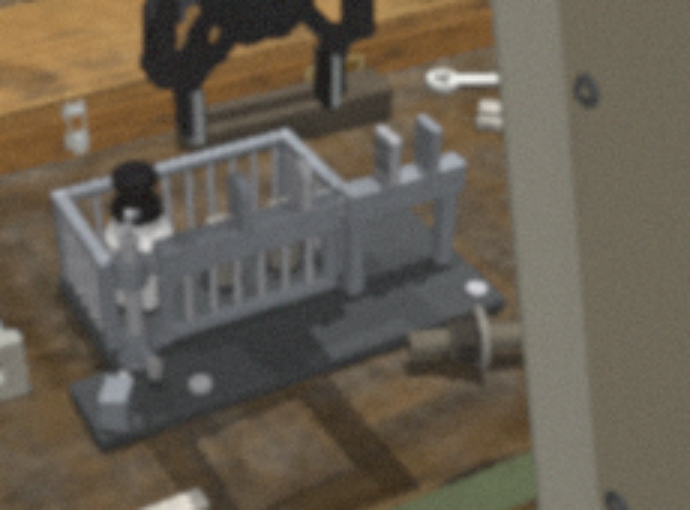

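The image shows the beam's movable ear (388,155) now close to its fixed ear (428,145). Depth puts it at pen y about -100 to -108, so the bolt is fully drawn. The cap is back up. On to the gate ears.

>>> drive_tool(deltas=[[-0.05, 0, 2, 0], [0, 0, 1.7, 0], [0, 0, 1, 0], [0, 0, 0.7, 0], [0, 0, 0, 0], [0, 0, 0, 0]])

```text
clock: 9.27
eef_pos: [477.8, -233.5, 119.8]
tcp_rot: [-3.142, -0.0, 2.613]
contact_force: [-0.1, 0.2, 0.0]
opening: 1.002
```

>>> drive_tool(deltas=[[0, 0, 0, 0], [0, 0, 0, 0], [0, 0, 0, 0], [0, 0, 0, 0], [0, 0, 0, 0], [0, 0, 0, 0], [0, 0, 0, 0], [0, 0, 0, 0], [0, 0, 0, 0], [0, 0, 0, 0]], jaw=1, force=50)

```text
clock: 10.1
eef_pos: [478.9, -233.3, 121.4]
tcp_rot: [-3.142, 0.002, 2.614]
contact_force: [-1.1, 2.0, 10.5]
opening: 0.456
```

>>> drive_tool(deltas=[[0.23, 0, 0, 0.025], [0.47, 0.01, 0, 0.05], [0.47, 0.01, 0, 0.05], [0.47, 0.01, 0, 0.05], [0.47, 0.01, 0, 0.05], [0.47, 0.01, 0, 0.05], [0, 0, 0, 0]])

```text
clock: 10.68
eef_pos: [458.6, -217.3, 121.4]
tcp_rot: [3.141, 0.003, 2.337]
contact_force: [1.2, 1.5, 6.9]
opening: 0.453
```

```bash
cat >> h.py <<'E'
def gate():
    s=r.sense();h=pen(0,85);v=s["eef_pos"][:2]-h
    print("rad",np.hypot(*v).round(1),"ang pos",round((np.arctan2(-YV[1],-YV[0])-np.arctan2(v[1],v[0]))%(2*np.pi),3),"ang yaw",round(2.611-s["tcp_rot"][2],3),"F",s["contact_force"].round(1),"T",s["wrist_torque"].round(2),s["opening"])
E
python3 -c "
from h import *
gate()"
```

```text
rad 93.4 ang pos 0.268 ang yaw 0.274 F [1.2 1.5 6.9] T [-0.57  0.57  0.07] 0.452618562376606
```

>>> drive_tool(deltas=[[0.66, 0.02, 0, 0.07], [0.66, 0.02, 0, 0.07], [0.66, 0.02, 0, 0.07], [0.66, 0.02, 0, 0.07], [0.66, 0.02, 0, 0.07], [0.66, 0.02, 0, 0.07], [0.66, 0.02, 0, 0.07], [0.66, 0.02, 0, 0.07], [0, 0, 0, 0]])

```text
clock: 11.43
eef_pos: [434.4, -171.0, 121.4]
tcp_rot: [3.139, 0.002, 1.776]
contact_force: [2.4, -1.1, 7.8]
opening: 0.454
```

```bash
python3 -c "
from h import *
gate()"
```

```text
rad 93.2 ang pos 0.836 ang yaw 0.835 F [ 2.4 -1.1  7.8] T [-0.57  0.85 -0.07] 0.4538916507728617
```

>>> drive_tool(deltas=[[0.66, 0.02, 0, 0.07], [0.66, 0.02, 0, 0.07], [0.66, 0.02, 0, 0.07], [0.66, 0.02, 0, 0.07], [0.66, 0.02, 0, 0.07], [0.66, 0.02, 0, 0.07], [0.66, 0.02, 0, 0.07], [0, 0, 0, 0], [0, 0, 0, 0], [0, 0, 0, 0]])

```text
clock: 12.27
eef_pos: [436.2, -126.0, 121.3]
tcp_rot: [3.138, 0.0, 1.29]
contact_force: [2.5, -0.9, 9.1]
opening: 0.455
```

Run:
```python
from h import *
gate()
p,d=cams.grab_frame("side");W=world("side",d)
q,e=cams.grab_frame("top")
im=np.hstack([cv2.resize(p[120:310,150:390],(400,317)),cv2.resize(q[90:280,150:390],(400,317))]);cv2.imwrite("pics/f.png",im[:,:,::-1])
k=W[...,:2]-pen(0,85);rr=np.hypot(k[...,0],k[...,1])
m=(W[...,2]>25)&(W[...,2]<96)&(rr>40)&(rr<145)&((k@XV)<-12)
a=(np.arctan2(-YV[1],-YV[0])-np.arctan2(k[...,1],k[...,0]))[m]%(2*np.pi)
print("gate pts",m.sum(),np.percentile(a,[10,25,50,75,90]))
```

```text
rad 93.2 ang pos 1.323 ang yaw 1.321 F [ 2.5 -0.9  9.1] T [-0.01  0.92  0.13] 0.4545720782326286
gate pts 937 [1.3139987  1.33787062 1.38382892 1.43863769 2.09762811]
```

View pics/f.png

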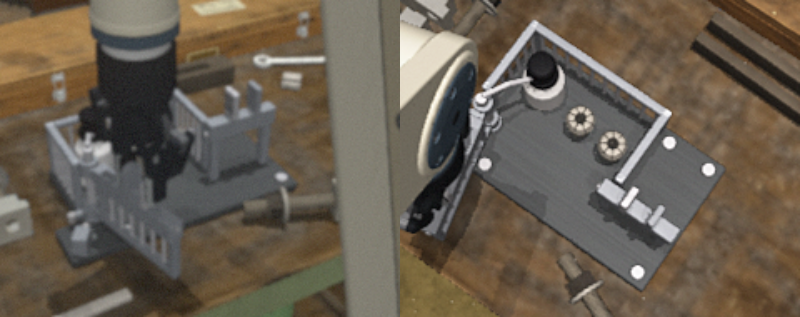

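The gate is wide open in the gripper. Its face runs to (180,270) in the left half. The collets (578,122 and 612,145) and the T-bolt haven't moved. I'll hand the job in.

```bash
python3 -c "
from h import *
gate(); print(job.sign_off())"
```

```text
rad 93.2 ang pos 1.323 ang yaw 1.321 F [ 2.5 -1.9 10. ] T [0.02 0.94 0.17] 0.4535758487251661
the job is handed in; nothing more can be done
None
```

The job is done in the order asked, and I handed it in at about 12.4 s with the gripper still holding the gate wide open.

- **Oiler:** I pressed the cap 8 mm down to its stop. The force jumped from 7 to 18 N there, and afterwards the cap top measured 116 mm again, so it came back up.
- **Beam bolt:** I squeezed the ears to about 39 mm on the gripper. Depth then showed the movable ear at pen y of about -100 to -108 mm, so it stayed drawn after release.
- **Gate:** I squeezed the ears to about 39 mm and swung the gate past its click to 1.32 rad (about 76°), going by the tool's position and yaw. The camera depth points on the gate gave about 1.31–1.44 rad with a median of 1.38. They come mostly from its near face, so this is a rougher figure, but it also puts the gate well past 70°.
- **Left alone:** The two collets and the T-bolt looked unmoved in the last picture.

A steady upward force of about 10 N remained on the tool while it gripped the gate ears. No check failed.

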